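# Count along the tin rack and push the tin into its third gap

## Task

The tins' places in the wooden rack are counted from the end with the ball-topped post. With the fingers closed, count along by touch: set the fingertips on top of the rack's back rail at the first gap from that end and run them along the rail, staying in contact, past the first and second gaps to the third. Then push the flat tin that lies in front of the rack along the worktop, never lifting it, straight into that third gap until its far end is home against the back board; leave everything else where it is.

Things in the scene. Friction and masses are not known exactly. Their poses are not given: they have to be found in the camera images.
- rack: Low wooden divider rack, fixed. Origin on the worktop, mid-way along it; x points away from the robot into the gaps, y to the left along the rack. Slats 8 mm thick, 30 mm high, from x = -35 (open, rounded front) to +55 mm, at y = -164, -82, 0, 82, 164 mm: four 74 mm gaps, at y = -123, -41, 41, 123 mm; outer two occupied, inner two empty. No floor. Back board's face at x = 55 mm.
- back_stop (a point): Point on the back board's face, where a tin stops: 55 mm in the rack's x from its origin, mid-way along the rack, 15 mm up. The board is 12 mm thick and 46 mm high. Axes as the rack's.
- rail: Back rail of the rack: a smooth, rigid, flat wooden strip 16 mm wide, 336 mm long, 10 mm thick, along y on top of the back board, with flush screw heads above the slats. Origin at mid-length in its underside, 61 mm in the rack's x from the rack's origin, 46 mm up; its top, to be felt along, is 56 mm above the worktop.
- knob_post: Fixed square wooden post, 22 mm, with a turned ball on top, 97 mm high in all, at one end of the rail (61 mm in x and either +180 or -180 mm in y of the rack; the end varies). Gaps are counted from this end. Origin: centre of its foot on the worktop.
- plain_post: Fixed plain square post, 22 mm, 60 mm high, flat top, at the other end of the rail. Origin: centre of its foot on the worktop.
- tin: The tin to push, in front of the rack: flat pale rounded rectangle with a blue-green lid, solid 60 mm (x) by 100 mm (y) by 26 mm high (rim to 63 x 105), 0.1 to 0.2 kg. Its y lies roughly along the rack's x, as it goes into a gap. Origin: centre of its underside. When home its centre is 5 mm in x from the rack's origin and its near end stands 10 mm out of the slats.
- racked_tin: A like tin, loose, already lying in one of the two outer gaps. Origin: centre of its underside. Leave it.
- tea_light: Tea light, 38 mm across, 15 mm high, loose, in the other outer gap. Origin: centre of its underside. Leave it.
- garlic: Garlic bulb, about 50 mm across and high, loose on the worktop to the right of the rack. Origin: centre of its underside. Leave it.
- mug_b: Small cup with a handle, 59 x 83 mm, 55 mm high, loose on the worktop to the left of the rack. Origin: centre of its underside. Leave it.

How it is judged (in metres and radians):
On the way, in this order (a step that is already met when the one before it is completed fails the run):
1. fingertips touch the rail at the first gap, counted from the ball-topped post (contact force between the fingers and rail above 0.3 N and ((y of knob_post in the frame of rack above 0 m and y of the grasp point in the frame of rack between 0.098 and 0.15 m) or (y of knob_post in the frame of rack below 0 m and y of the grasp point in the frame of rack between -0.15 and -0.098 m))).
2. still touching, they pass the divider between the first and second gaps (contact force between the fingers and rail above 0.3 N and ((y of knob_post in the frame of rack above 0 m and y of the grasp point in the frame of rack between 0.073 and 0.091 m) or (y of knob_post in the frame of rack below 0 m and y of the grasp point in the frame of rack between -0.091 and -0.073 m))).
3. touching the rail at the second gap (contact force between the fingers and rail above 0.3 N and ((y of knob_post in the frame of rack above 0 m and y of the grasp point in the frame of rack between 0.016 and 0.066 m) or (y of knob_post in the frame of rack below 0 m and y of the grasp point in the frame of rack between -0.066 and -0.016 m))).
4. still touching, they pass the divider between the second and third gaps (contact force between the fingers and rail above 0.3 N and ((y of knob_post in the frame of rack above 0 m and y of the grasp point in the frame of rack between -0.009 and 0.009 m) or (y of knob_post in the frame of rack below 0 m and y of the grasp point in the frame of rack between -0.009 and 0.009 m))).
5. touching the rail at the third gap (contact force between the fingers and rail above 0.3 N and ((y of knob_post in the frame of rack above 0 m and y of the grasp point in the frame of rack between -0.066 and -0.016 m) or (y of knob_post in the frame of rack below 0 m and y of the grasp point in the frame of rack between 0.016 and 0.066 m))).
6. the tin is home in the third gap (((y of knob_post in the frame of rack above 0 m and y of tin in the frame of rack between -0.05 and -0.032 m) or (y of knob_post in the frame of rack below 0 m and y of tin in the frame of rack between 0.032 and 0.05 m)) and x of tin in the frame of rack between -0.005 and 0.012 m and angle between the y axis of tin and the x axis of rack, either way round below 0.16 rad and height (world z) of tin below 0.006 m and angle between tin's own z axis and vertical below 0.06 rad), for 0.2 s.
At the end, for the whole second after the job is handed in: The tin lies flat on the worktop in the third gap from the ball-topped post: within 9 mm of the gap's middle, its far end within 10 mm of the back board, its long axis within 0.16 rad of the gap's, at rest; tin and tea light in the outer gaps moved less than 12 mm, garlic and cup less than 20 mm (all of step 6 and linear speed of tin below 0.01 m/s and distance of each of racked_tin, tea_light from where it was at the start of the episode below 0.012 m and distance of each of garlic, mug_b from where it was at the start of the episode below 0.02 m); the robot touches nothing.
It fails at once if the tin is lifted or tipped (height (world z) of tin above 0.01 m or angle between tin's own z axis and vertical above 0.25 rad).
It fails at once if a thing in the outer gaps is moved (distance of any of racked_tin, tea_light from where it was at the start of the episode above 0.012 m).
It fails at once if the garlic or the cup is moved (distance of any of garlic, mug_b from where it was at the start of the episode above 0.02 m).
It also fails if it takes over 64 s, if anything falls off the work surface, if the arm or the gripper's body presses on something with over 40 N, if the wrist force passes 120 N, or if a joint passes its speed limit or range.

## Robot

A 6-joint arm with a two-finger parallel gripper is mounted at the origin on a cart in front of the work surface, level with it; the furniture and walls round the work are solid. World frame = base frame: x ahead of the robot, y to its left, z up, the work surface at z = 0. Lengths are in m, angles in degrees, forces in N, time in s.
With the tool pointing down it reaches from about 0.4 to 0.825 m from the base axis. Payload 7 kg.
Tool frame: the origin (TCP) lies on the centre line of the jaws, within the pads' length; the fingertips stand 8 mm ahead of it and the grasp point (between the pads) lies 11 mm behind it; z points along the fingers, y is the line along which they close (so a half turn about z gives the same grasp; the last joint's range is limited). The gripper opens to 88 mm and grips with 3 to 60 N. Pads are 19 mm wide; open, the fingers measure 130 mm over their backs; the gripper's body (78 mm by 193 mm) begins 47 mm behind the grasp point.
Start: joints at [-54.253, 20.546, 0.682, 0, -70.136, -16.507], TCP at [0.222, -0.637, 0.235] pointing down, gripper open.
Joint ranges: [-176.03, 176.03], [-82.01, 121.73], [-58.28, 71.71], [-173.87, 95.51], [-174.79, -0.11], [-173.66, 173.66]. Speed limits (degrees/s): [136.94, 136.94, 172.46, 180, 180, 180].

## Interface

Orientations are given as [roll, pitch, yaw] about the fixed x, y, z axes, in that order (R = Rz(yaw) Ry(pitch) Rx(roll)).
In Python, from plant import telemetry, viewer, close_job, models gives the robot as it stands.
- The arm moves only by the shell command python3 -m handwheel 'ROWS' [FORCE]. ROWS is JSON, a list of rows, each an object with "grip": the closure, from -1 (fully open) to 1 (shut); "travel": the shift along the tool's x, y, z as a fraction of full scale, a list of three; "spin": the turn about the tool's z as a fraction of full scale. A call has 1 to 8 rows; each row shifts and turns the commanded pose from where the row before left it, along the tool's axes as they then stand; what a row does not reach is not made up. Full scale, the value 1, is 0.025 m for a shift and 5 degrees for a turn. A row lasts 1/8 s, in which the tool goes at most 62.5 mm and 10.7 degrees, less where a joint would pass 70% of its speed; a pose out of reach is approached as far as the arm can. A call with a number of a shift or a turn outside -1 to 1 is refused whole. A call with a gripper value outside its range is refused whole. The fingers move at their own pace and stop on an object; FORCE is the grip in N (left out, the last holds). Time passes only in rows, so rows that do not move let the fingers close. It gives the time, the measured TCP pose, the force, the opening and the grip force at its end, in the units of the state.
- telemetry.get_state(): the state, without advancing time (a new reading comes with each control period).
- viewer.capture(name): name is "scene" or "top"; returns the picture (400x640x3 uint8, red, green, blue); there is no depth.
- viewer.calibration(name): a dict with "fx", "fy", "cx", "cy" (pixels), "k1" (the pictures are not rectified: a ray, as slopes to the right and down, at radius r is drawn at 1 + k1 r^2 times it, then the intrinsics apply), "T" (4x4, takes a point from camera to world coordinates). Camera axes: x right, y down, z forward; pixel columns grow to the right and rows downward; lengths in m; the calibration is good to about 2 mm. A picture is of the moment at which its call begins. calibration takes no time and is no camera call.
- close_job(): hands the job in; it is judged then, once.
Trained networks look in the newest picture that a camera, given by its name, has taken for a name from the list of things; names that differ only in an ending like _2 or _b are one class to them, and where a whole thing is asked for, a point or a joint stands for the part that bears it (a point fixed in the world has none). Each returns a list of dicts, best first, with "p" (0 to 1); they miss things now and then, are a little off and sometimes report something else, mostly with a low value. They report only what shows in the picture. A call takes as long as a camera call.
- models.find_in(camera, thing): "position" ([column, row] in pixels, amid what is visible of it).
The state is a dict: "time_s": time; "joints": joint angles; "qd": joint speeds; "joint_torque": joint torques, N m; "tcp_pos": TCP position; "eef_rot": TCP orientation; "contact_force": force on the tool from outside, world axes, zero at the start; "moment": the same for the moment, N m; "gripper_width": finger opening in m; "gripper_force": force on a finger pad.
Only numpy, scipy, OpenCV 4.12 (cv2) and the standard library are available. Lean on these libraries where they do the work, as an engineer would, in place of code of your own. Each camera call takes 0.05 s, during which the arm holds its last target. There are 200 camera calls.

## Working session

There is one attempt and no reset: what is moved stays moved. The work goes in short steps, Python scripts to look and compute and a shell command to move; the robot and the scene stay as the last step left them, time stands still between calls to the robot, and variables do not carry over. Pictures are saved under pics/ and viewed, at most 10 in all, crops included, and the job is handed in when it is done.

```bash
mkdir -p pics; cat > h.py <<'E'
import numpy as np, cv2
from plant import telemetry, viewer, models
def ray(cam,px):
    c=viewer.calibration(cam); K=np.array([[c["fx"],0,c["cx"]],[0,c["fy"],c["cy"]],[0,0,1.]])
    u=cv2.undistortPoints(np.array([[px]],float),K,np.array([c["k1"],0,0,0.]))[0,0]
    T=np.array(c["T"]); return T[:3,3],T[:3,:3]@np.array([u[0],u[1],1])
def at(cam,px,z):
    o,d=ray(cam,px); return o+d*(z-o[2])/d[2]
def proj(cam,P):
    c=viewer.calibration(cam);T=np.array(c["T"]);p=T[:3,:3].T@(np.array(P)-T[:3,3]);u=p[:2]/p[2]
    u=u*(1+c["k1"]*(u@u));return np.array([c["fx"]*u[0]+c["cx"],c["fy"]*u[1]+c["cy"]])
def snap(cam,name):
    im=viewer.capture(cam); cv2.imwrite("pics/"+name,cv2.cvtColor(im,cv2.COLOR_RGB2BGR)); return im
E
python3 - <<'E'
from h import *
H=dict(rack=.02,rail=.056,knob_post=.085,plain_post=.06,tin=.026,racked_tin=.026,tea_light=.015,garlic=.03,mug_b=.05)
for c in("top","scene"):
    snap(c,c+"0.png"); print(c,np.array(viewer.calibration(c)["T"])[:3,3])
    for t in H:
        for r in models.find_in(c,t)[:2]: print(t,round(r["p"],2),np.round(r["position"]),np.round(at(c,r["position"],H[t]),3))
print(telemetry.get_state())
E
```

```text
top [0.3811779  0.01803565 1.12086464]
rack 0.65 [306. 166.] [0.683 0.018 0.02 ]
knob_post 0.72 [269. 219.] [0.525 0.109 0.085]
knob_post 0.6 [378. 163.] [ 0.677 -0.166  0.085]
tin 0.21 [176. 200.] [0.576 0.364 0.026]
tea_light 0.55 [266. 178.] [0.647 0.128 0.015]
garlic 0.62 [452. 214.] [ 0.559 -0.377  0.03 ]
mug_b 0.78 [176. 202.] [0.566 0.357 0.05 ]
scene [-0.1164183   0.28860636  1.56580829]
rack 0.78 [301. 190.] [0.69  0.011 0.02 ]
rail 0.92 [303. 183.] [ 0.695 -0.     0.056]
plain_post 0.4 [342. 195.] [ 0.596 -0.105  0.06 ]
tin 0.63 [288. 238.] [0.535 0.119 0.026]
racked_tin 0.8 [339. 196.] [ 0.616 -0.102  0.026]
tea_light 0.43 [271. 215.] [0.644 0.139 0.015]
mug_b 0.88 [219. 252.] [0.567 0.346 0.05 ]
{'time_s': 1.0, 'joints': array([-5.42545631e+01,  2.05462236e+01,  6.82107754e-01,  7.35770702e-04,
       -7.01345125e+01, -1.65077773e+01]), 'qd': array([-0.07317273, -0.07755698,  0.02386738,  0.09409066,  0.12006972,
       -0.04546419]), 'joint_torque': array([-7.37991923e-04, -5.82389045e+01,  2.93312591e+01,  7.00232461e+00,
        1.27666077e-02, -4.19287107e-05]), 'tcp_pos': array([ 0.22239185, -0.63730194,  0.23456624]), 'eef_rot': array([-1.79998488e+02, -2.73724338e-04, -1.60762090e+02]), 'contact_force': array([ 0.54276273,  0.41223861, -0.34453414]), 'moment': array([0.03807077, 0.01993944, 0.07266811]), 'gripper_force': 0.0, 'gripper_width': 0.0878374701321386}
```

View pics/top0.png

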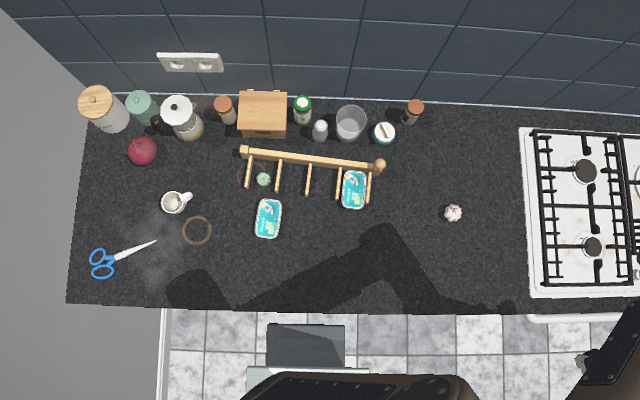

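View pics/scene0.png

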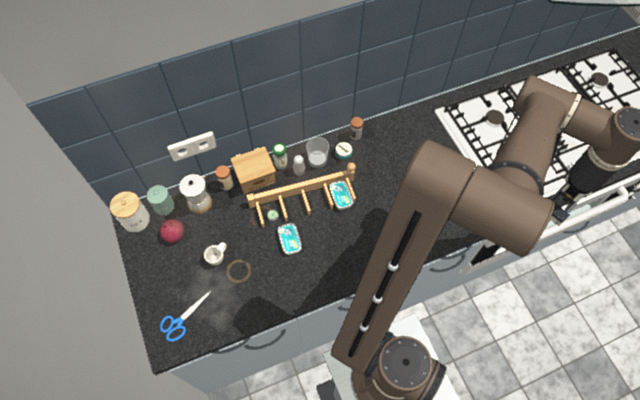

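The top view shows the ball-topped post at the rack's right end (≈379,164) and the plain post at the left (≈245,150). The tin is at ≈(268,218), the racked tin at (354,189) and the tea light at (263,179). The third gap from the ball lies between the slats at columns ≈277 and 308. I'll enlarge this to measure it.

```bash
python3 - <<'E'
from h import *
im=cv2.imread("pics/top0.png")[140:245,235:395]
cv2.imwrite("pics/crop.png",cv2.resize(im,None,fx=5,fy=5,interpolation=cv2.INTER_CUBIC))
im=cv2.imread("pics/top0.png")
h=cv2.cvtColor(im,cv2.COLOR_BGR2HSV)
g=im.astype(int)
# wood mask by hue
w=((h[...,0]>8)&(h[...,0]<28)&(h[...,1]>70)&(h[...,2]>110)).astype(np.uint8)
w[:140]=0;w[215:]=0;w[:,:235]=0;w[:,395:]=0
for c in range(250,376,12): r=np.nonzero(w[140:175,c])[0]; print(c,r+140)
# tin mask: not dark
m=(im.max(2)>90).astype(np.uint8);m[:195]=0;m[243:]=0;m[:,:245]=0;m[:,292:]=0
cs,_=cv2.findContours(m,0,1);c=max(cs,key=cv2.contourArea);print(cv2.minAreaRect(c))
p=np.array([at("top",q,.026) for q in cv2.boxPoints(cv2.minAreaRect(c))]);print(np.round(p,4),p.mean(0))
E
```

```text
250 [147 148 152 153 154 155 156 157 159 160 161 162 163 164 165 166 167 168
 169 170 171 172 173 174]
262 [149 150 151 152 153 154 155 156 157 158 166 167]
274 [150 151 153 154 155 156 157 158 159]
286 [152 154 155 156 157 158 159 160 161]
298 [154 157 158 159 160 161 162]
310 [155 160 161 163 166 169 170 171 172 173 174]
322 [157 158 159 160 161 162 163 164 165 166]
334 [158 159 160 161 162 163 164 165 166 167]
346 [160 161 162 163 164 165 166 167 168 169]
358 [161 162 163 164 165 166 167]
370 [163 164 167 168 171 172 173 174]
((268.1486511230469, 218.1081085205078), (24.988645553588867, 39.94895553588867), 9.462323188781738)
[[0.4868 0.1542 0.026 ]
 [0.5925 0.142  0.026 ]
 [0.5832 0.0758 0.026 ]
 [0.4778 0.0892 0.026 ]] [0.53507861 0.11532115 0.026     ]
```

View pics/crop.png

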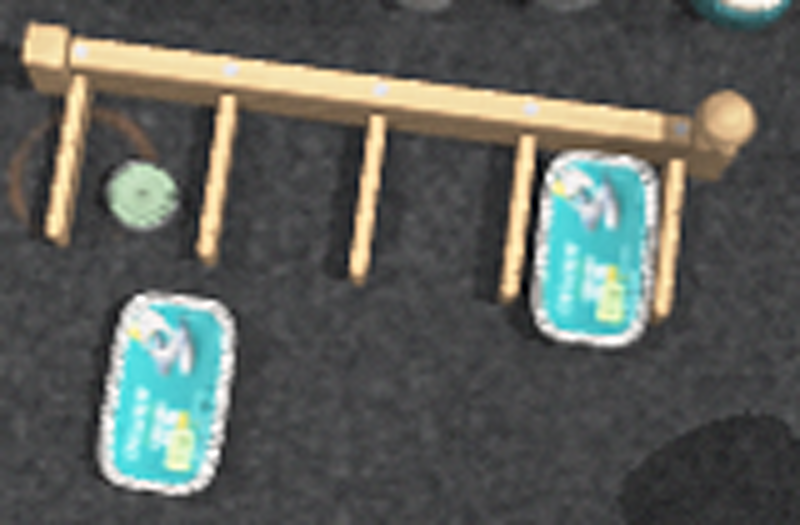

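The crop shows the five screw heads on the rail at (80,50), (231,69), (381,89), (531,109) and (681,128). The slat fronts end at ≈(57,240), (207,260), (358,279), (509,297) and (661,316). I'll fit the rack pose from these.

```bash
python3 - <<'E'
from h import *
f=lambda q:((q[0]+.5)/5-.5+235,(q[1]+.5)/5-.5+140)
S=[(80,50),(231,69),(381,89),(531,109),(681,128)]
F=[(57,236),(207,256),(358,275),(509,293),(661,312)]
ys=[.164,.082,0,-.082,-.164]
L=[(61e-3,y) for y in ys]; W=[at("top",f(q),.056)[:2] for q in S]
L2=[(-30e-3,y) for y in ys]; W2=[at("top",f(q),.028)[:2] for q in F]
def fit(L,W):
    L=np.array(L);W=np.array(W);a=L-L.mean(0);b=W-W.mean(0)
    th=np.arctan2((a[:,0]*b[:,1]-a[:,1]*b[:,0]).sum(),(a*b).sum()); R=np.array([[np.cos(th),-np.sin(th)],[np.sin(th),np.cos(th)]])
    t=W.mean(0)-R@L.mean(0); print(np.degrees(th),t,np.round((W-(L@R.T+t))*1000,1).tolist()); return R,t
fit(L,W);fit(L2,W2);R,t=fit(L+L2,W+W2)
for n,p in dict(g1=(61e-3,-.123),g1s=(61e-3,-.115),g3=(61e-3,.035),tinhome=(.005,.041),pushend=(-.045,.041)).items(): print(n,np.round(R@p+t,4))
print("tin in rack",R.T@(np.array([.5351,.1153])-t))
s=telemetry.get_state();print(s["time_s"],s["tcp_pos"])
for a in (-.164,.164):
  P=R@(.061,a)+t; print([np.round(proj(c,(*P,.056)),1) for c in("top","scene")])
E
```

```text
-5.977479065868066 [0.6351664 0.0135189] [[-0.3, -2.7], [0.0, -1.8], [-0.1, -0.1], [-0.1, 1.6], [0.5, 3.0]]
-5.666287141085564 [0.6305816  0.01332988] [[0.2, -1.3], [-0.3, -0.5], [-0.3, 0.2], [0.2, 0.9], [0.2, 0.8]]
-5.773129610902567 [0.63286008 0.01328835] [[2.6, -2.7], [2.6, -1.8], [2.2, -0.1], [1.9, 1.6], [2.2, 3.1], [-2.4, -1.3], [-2.8, -0.5], [-2.6, 0.2], [-1.9, 0.8], [-1.8, 0.7]]
g1 [ 0.6812 -0.1152]
g1s [ 0.682  -0.1073]
g3 [0.6971 0.042 ]
tinhome [0.642  0.0536]
pushend [0.5922 0.0586]
tin in rack [-0.10752556  0.09166059]
1.0 [ 0.22239185 -0.63730194  0.23456624]
[array([372., 166.]), array([345.9, 172.1])]
[array([249.5, 150.5]), array([254.8, 196.5])]
```

```bash
cat >> h.py <<'E'
th=np.radians(-5.77);R=np.array([[np.cos(th),-np.sin(th)],[np.sin(th),np.cos(th)]]);t=np.array([.6329,.0133])
def st():
    s=telemetry.get_state();p=s["tcp_pos"]
    print("t",round(s["time_s"],2),"rack",np.round(R.T@(p[:2]-t),4),"z",round(p[2],4),"rot",np.round(s["eef_rot"],2),"F",np.round(s["contact_force"],1),"w",round(s["gripper_width"],4),"j6",round(s["joints"][5],1))
E
echo 'from h import *
st()'>s.py
python3 -m handwheel '[{"grip":1,"travel":[0,0,0],"spin":1},{"grip":1,"travel":[0,0,0],"spin":1},{"grip":1,"travel":[0,0,0],"spin":1},{"grip":1,"travel":[0,0,0],"spin":1},{"grip":1,"travel":[0,0,0],"spin":1},{"grip":1,"travel":[-0.35,0.5,0],"spin":0},{"grip":1,"travel":[-0.7,1,0],"spin":0},{"grip":1,"travel":[-0.7,1,0],"spin":0}]' 10; python3 s.py
```

```text
time_s: 2.0
tcp_pos: [0.273, -0.5784, 0.2345]
eef_rot: [180.0, 0.0, 174.3]
contact_force: [0.6, 0.2, -0.1]
gripper_width: 0.0133
gripper_force: 0.0
t 2.0 rack [-0.2986 -0.6249] z 0.2345 rot [1.8000e+02 1.0000e-02 1.7433e+02] F [ 0.6  0.2 -0.1] w 0.0133 j6 -48.4
```

```bash
python3 -m handwheel '[{"grip":1,"travel":[-0.7,1,0],"spin":0},{"grip":1,"travel":[-0.7,1,0],"spin":0},{"grip":1,"travel":[-0.7,1,0],"spin":0},{"grip":1,"travel":[-0.7,1,0],"spin":0},{"grip":1,"travel":[-0.7,1,0],"spin":0},{"grip":1,"travel":[-0.7,1,0],"spin":0},{"grip":1,"travel":[-0.7,1,0],"spin":0},{"grip":1,"travel":[-0.7,1,0],"spin":0}]' >/dev/null; python3 s.py
python3 -m handwheel '[{"grip":1,"travel":[-0.7,1,0],"spin":0},{"grip":1,"travel":[-0.7,1,0],"spin":0},{"grip":1,"travel":[-0.7,1,0],"spin":0},{"grip":1,"travel":[-0.7,1,0],"spin":0},{"grip":1,"travel":[-0.7,1,0],"spin":0},{"grip":1,"travel":[-0.7,1,0],"spin":0},{"grip":1,"travel":[-0.7,1,0],"spin":0},{"grip":1,"travel":[0,0,0],"spin":0}]' >/dev/null; python3 s.py
```

```text
t 3.0 rack [-0.1587 -0.4244] z 0.2348 rot [-1.8000e+02  2.0000e-02  1.7437e+02] F [0.6 1.  0.2] w 0.0006 j6 -72.5
t 4.0 rack [-0.036  -0.2488] z 0.2344 rot [1.7999e+02 1.0000e-02 1.7448e+02] F [-1.1 -1.1  0.4] w 0.0006 j6 -91.7
```

```bash
python3 -m handwheel '[{"grip":1,"travel":[-0.78,0.97,0],"spin":0},{"grip":1,"travel":[-0.78,0.97,0],"spin":0},{"grip":1,"travel":[-0.78,0.97,0],"spin":0},{"grip":1,"travel":[-0.78,0.97,0],"spin":0},{"grip":1,"travel":[-0.78,0.97,0.2],"spin":0},{"grip":1,"travel":[0,0,1],"spin":0},{"grip":1,"travel":[0,0,1],"spin":0},{"grip":1,"travel":[0,0,1],"spin":0}]' >/dev/null; python3 s.py
python3 -m handwheel '[{"grip":1,"travel":[0,0,1],"spin":0},{"grip":1,"travel":[0,0,1],"spin":0},{"grip":1,"travel":[0,0,0],"spin":0}]' >/dev/null; python3 s.py
python3 -c "
from h import *
snap('scene','a.png');im=snap('top','b.png')
a=cv2.imread('pics/a.png')[120:270,190:400];b=cv2.imread('pics/b.png')[120:270,230:440]
cv2.imwrite('pics/ab.png',cv2.resize(np.hstack([a,b]),(798,285),interpolation=cv2.INTER_CUBIC))"
```

```text
t 5.0 rack [ 0.0611 -0.1287] z 0.1531 rot [-1.8000e+02 -4.0000e-02  1.7427e+02] F [ 0.1 -0.2 -0.1] w 0.0004 j6 -101.8
t 5.38 rack [ 0.0596 -0.1292] z 0.1018 rot [-179.97   -0.27  174.25] F [ 0.4 -0.9  0.3] w 0.0001 j6 -101.7
```

View pics/ab.png

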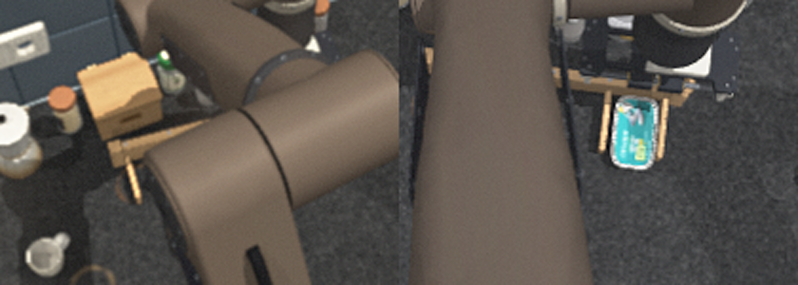

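The arm hides the fingers in both views; the right-hand slats and the racked tin are undisturbed. I'll go down by touch.

```bash
python3 -m handwheel '[{"grip":1,"travel":[0,0,0.7],"spin":0},{"grip":1,"travel":[0,0,0.5],"spin":0},{"grip":1,"travel":[0,0,0],"spin":0},{"grip":1,"travel":[0,0,0.12],"spin":0},{"grip":1,"travel":[0,0,0.12],"spin":0},{"grip":1,"travel":[0,0,0],"spin":0}]' >/dev/null; python3 s.py
```

```text
t 6.22 rack [ 0.0606 -0.1297] z 0.0685 rot [180.    -0.   174.24] F [0.9 0.6 0.3] w 0.0008 j6 -101.7
```

```bash
python3 -m handwheel '[{"grip":1,"travel":[0,0,0.1],"spin":0},{"grip":1,"travel":[0,0,0.08],"spin":0},{"grip":1,"travel":[0,0,0],"spin":0}]' >/dev/null; python3 s.py
python3 -m handwheel '[{"grip":1,"travel":[0,0,0.04],"spin":0},{"grip":1,"travel":[0,0,0],"spin":0}]' >/dev/null; python3 s.py
```

```text
t 6.6 rack [ 0.0607 -0.1297] z 0.0644 rot [-1.8000e+02  1.0000e-02  1.7425e+02] F [-0.2  0.9  3.3] w 0.0007 j6 -101.7
t 6.85 rack [ 0.0607 -0.1297] z 0.0643 rot [-1.7999e+02  4.0000e-02  1.7426e+02] F [-3.5  2.1  9.3] w 0.0002 j6 -101.7
```

```bash
python3 -m handwheel '[{"grip":1,"travel":[0,0.2,0.02],"spin":0},{"grip":1,"travel":[0,0.3,0],"spin":0},{"grip":1,"travel":[0,0.3,0],"spin":0},{"grip":1,"travel":[0,0.3,0],"spin":0}]' >/dev/null; python3 s.py

```

```text
t 7.35 rack [ 0.0617 -0.1037] z 0.0643 rot [-1.7989e+02  1.3000e-01  1.7425e+02] F [-0.6 -6.4  8.9] w 0.0006 j6 -104.1
```

```bash
for i in 1; do python3 -m handwheel '[{"grip":1,"travel":[0,0.25,0],"spin":0},{"grip":1,"travel":[0,0.25,0],"spin":0},{"grip":1,"travel":[0,0.25,0],"spin":0}]' >/dev/null; python3 s.py
python3 -m handwheel '[{"grip":1,"travel":[0,0.25,0],"spin":0},{"grip":1,"travel":[0,0.25,0],"spin":0},{"grip":1,"travel":[0,0.25,0],"spin":0}]' >/dev/null; python3 s.py; done
```

```text
t 7.72 rack [ 0.0617 -0.085 ] z 0.0643 rot [-1.7989e+02  1.2000e-01  1.7426e+02] F [-0.5 -6.9  9. ] w 0.0006 j6 -105.6
t 8.1 rack [ 0.0617 -0.0663] z 0.0643 rot [-1.7989e+02  1.2000e-01  1.7426e+02] F [-0.8 -8.3  9.2] w 0.0004 j6 -107.2
```

```bash
python3 -m handwheel '[{"grip":1,"travel":[0,0.3,0],"spin":0},{"grip":1,"travel":[0,0.3,0],"spin":0},{"grip":1,"travel":[0,0.3,0],"spin":0},{"grip":1,"travel":[0,0.3,0],"spin":0},{"grip":1,"travel":[0,0.3,0],"spin":0}]' >/dev/null; python3 s.py
python3 -m handwheel '[{"grip":1,"travel":[0,0.3,0],"spin":0},{"grip":1,"travel":[0,0.3,0],"spin":0},{"grip":1,"travel":[0,0.3,0],"spin":0},{"grip":1,"travel":[0,0.3,0],"spin":0}]' >/dev/null; python3 s.py
python3 -m handwheel '[{"grip":1,"travel":[0,0.3,0],"spin":0},{"grip":1,"travel":[0,0.3,0],"spin":0},{"grip":1,"travel":[0,0.3,0],"spin":0},{"grip":1,"travel":[0,0.3,0],"spin":0},{"grip":1,"travel":[0,0.3,0],"spin":0},{"grip":1,"travel":[0,0,0],"spin":0}]' >/dev/null; python3 s.py
```

```text
t 8.72 rack [ 0.0616 -0.0288] z 0.0643 rot [-1.7989e+02  1.1000e-01  1.7425e+02] F [-0.9 -7.9  8.9] w 0.0 j6 -110.2
t 9.22 rack [0.0616 0.0012] z 0.0643 rot [-1.7989e+02  1.0000e-01  1.7425e+02] F [-1.5 -7.7  9.5] w 0.0006 j6 -112.7
t 9.97 rack [0.0616 0.0394] z 0.0643 rot [-1.7993e+02  1.1000e-01  1.7428e+02] F [-1.5 -4.7  9.9] w 0.0003 j6 -115.6
```

```bash
python3 -m handwheel '[{"grip":1,"travel":[0,0,-1],"spin":0},{"grip":1,"travel":[0,0,-1],"spin":0},{"grip":1,"travel":[0.5,0.5,-0.3],"spin":0},{"grip":1,"travel":[1,0.75,0],"spin":0},{"grip":1,"travel":[1,0.75,0],"spin":0},{"grip":1,"travel":[1,0.75,0],"spin":0},{"grip":1,"travel":[1,0.75,0],"spin":0},{"grip":1,"travel":[1,0.75,0],"spin":0}]' >/dev/null; python3 s.py
python3 -m handwheel '[{"grip":1,"travel":[0.5,0.4,0],"spin":-1},{"grip":1,"travel":[0.5,0.4,0],"spin":-1},{"grip":1,"travel":[0,0,0],"spin":-1},{"grip":1,"travel":[0,0,0],"spin":-1},{"grip":1,"travel":[0,0,0],"spin":-1},{"grip":1,"travel":[0,0,0],"spin":-1},{"grip":1,"travel":[0,0,0],"spin":-1},{"grip":1,"travel":[0,0,0],"spin":-1}]' >/dev/null; python3 s.py
python3 -m handwheel '[{"grip":1,"travel":[0,0,0],"spin":-1},{"grip":1,"travel":[0,0,0],"spin":-1},{"grip":1,"travel":[0,0,0],"spin":-1},{"grip":1,"travel":[0,0,0],"spin":-1},{"grip":1,"travel":[0,0,0],"spin":-1},{"grip":1,"travel":[0,0,0],"spin":-1},{"grip":1,"travel":[0,0,0],"spin":-1},{"grip":1,"travel":[0,0,0],"spin":-1}]' >/dev/null; python3 s.py
```

```text
t 10.97 rack [-0.0788  0.1472] z 0.1193 rot [-1.7998e+02 -5.0000e-02  1.7425e+02] F [ 0.9  0.1 -0.1] w 0.0004 j6 -131.0
t 11.97 rack [-0.1039  0.1655] z 0.1193 rot [ 1.7998e+02 -6.0000e-02 -1.4559e+02] F [ 0.9 -0.4 -0.1] w 0.0007 j6 -94.0
t 12.97 rack [-0.1038  0.1655] z 0.1193 rot [ 1.7995e+02 -3.0000e-02 -1.0559e+02] F [ 0.8 -1.  -0.5] w 0.0006 j6 -54.0
```

```bash
python3 -m handwheel '[{"grip":1,"travel":[0,0.1,0],"spin":-1},{"grip":1,"travel":[0,0.1,0.5],"spin":-1},{"grip":1,"travel":[0,0,1],"spin":0},{"grip":1,"travel":[0,0,1],"spin":0},{"grip":1,"travel":[0,0,0.9],"spin":0},{"grip":1,"travel":[0,0,0.5],"spin":0},{"grip":1,"travel":[0,0,0.2],"spin":0},{"grip":1,"travel":[0,0,0],"spin":0}]' >/dev/null; python3 s.py
python3 -c "
from h import *
snap('top','c.png')
b=cv2.imread('pics/c.png')[120:270,180:400]
cv2.imwrite('pics/c2.png',cv2.resize(b,None,fx=3.5,fy=3.5,interpolation=cv2.INTER_CUBIC))"
```

```text
t 13.97 rack [-0.1077  0.1662] z 0.0177 rot [-180.     -0.    -95.75] F [0.3 0.3 0.4] w 0.0008 j6 -44.5
```

View pics/c2.png

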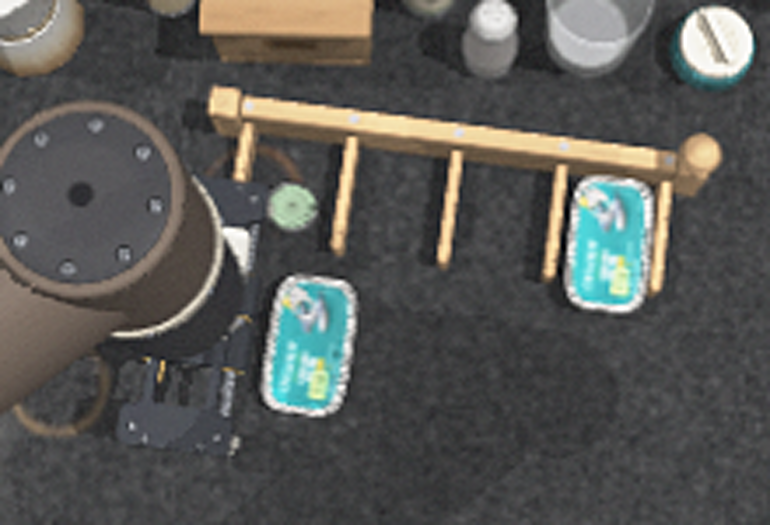

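The gripper stands to the left of the tin, which is at crop ≈(310,345), and nothing has been disturbed. Now the sideways push.

```bash
python3 -m handwheel '[{"grip":1,"travel":[0.4,0,0],"spin":0},{"grip":1,"travel":[0.4,0,0],"spin":0},{"grip":1,"travel":[0.3,0,0],"spin":0},{"grip":1,"travel":[0.2,0,0],"spin":0},{"grip":1,"travel":[0.2,0,0],"spin":0},{"grip":1,"travel":[0.2,0,0],"spin":0},{"grip":1,"travel":[0.2,0,0],"spin":0},{"grip":1,"travel":[0.2,0,0],"spin":0}]' >/dev/null; python3 s.py
python3 -m handwheel '[{"grip":1,"travel":[0.2,0,0],"spin":0},{"grip":1,"travel":[0.2,0,0],"spin":0},{"grip":1,"travel":[0.2,0,0],"spin":0},{"grip":1,"travel":[0.2,0,0],"spin":0},{"grip":1,"travel":[0.2,0,0],"spin":0},{"grip":1,"travel":[0.2,0,0],"spin":0},{"grip":1,"travel":[0.1,0,0],"spin":0},{"grip":1,"travel":[0,0,0],"spin":0}]' >/dev/null; python3 s.py
cat > tin.py <<'E'
from h import *
im=cv2.cvtColor(snap('top','d.png'),cv2.COLOR_RGB2BGR);h=cv2.cvtColor(im,cv2.COLOR_BGR2HSV)
m=((h[...,0]>78)&(h[...,0]<100)&(h[...,1]>90)).astype(np.uint8)
cs,_=cv2.findContours(m,0,1)
for c in cs:
    if cv2.contourArea(c)<150: continue
    b=cv2.boxPoints(cv2.minAreaRect(cv2.convexHull(c)));p=np.array([R.T@(at("top",q,.026)[:2]-t) for q in b])
    e=[p[1]-p[0],p[2]-p[1]];l=max(e,key=np.linalg.norm)
    print("teal rect rack ctr",np.round(p.mean(0),4),"size",[round(np.linalg.norm(v),3) for v in e],"axis deg",round((np.degrees(np.arctan2(l[1],l[0]))+90)%180-90,1))
b=im[140:240,225:385];cv2.imwrite('pics/d2.png',cv2.resize(b,None,fx=5,fy=5,interpolation=cv2.INTER_CUBIC))
E
python3 tin.py
```

```text
t 15.03 rack [-0.1075  0.1135] z 0.0177 rot [-1.7998e+02  2.0000e-02 -9.5750e+01] F [1.1 1.7 1.8] w 0.0002 j6 -40.3
t 16.02 rack [-0.108   0.0804] z 0.0174 rot [ 1.7996e+02 -4.0000e-02 -9.5780e+01] F [-0.1 -0.3  0.2] w 0.0004 j6 -37.5
teal rect rack ctr [-0.1088  0.0321] size [np.float64(0.093), np.float64(0.038)] axis deg -3.4
teal rect rack ctr [-0.0006 -0.1245] size [np.float64(0.093), np.float64(0.051)] axis deg 1.2
```

View pics/d2.png

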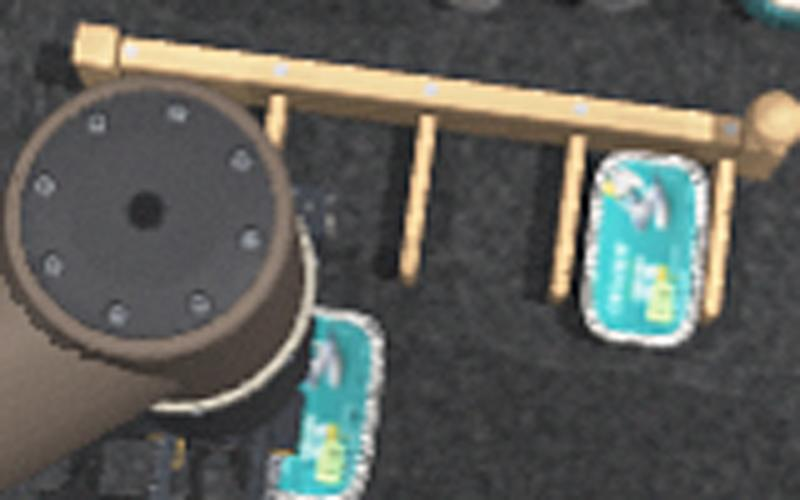

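The tin (right part visible, lid's right edge at crop ≈375) now lies about in line with the third gap, between the slats at ≈277 and 425. I'll back off, swing behind it and re-measure.

```bash
python3 -m handwheel '[{"grip":1,"travel":[-0.6,0,0],"spin":0},{"grip":1,"travel":[-1,0,-1],"spin":0},{"grip":1,"travel":[0,1,-1],"spin":0},{"grip":1,"travel":[0,1,-1],"spin":1},{"grip":1,"travel":[0,1,0],"spin":1},{"grip":1,"travel":[0,0.2,0],"spin":1},{"grip":1,"travel":[0,0,0],"spin":1},{"grip":1,"travel":[0,0,0],"spin":1}]' >/dev/null; python3 s.py
python3 -m handwheel '[{"grip":1,"travel":[0,0,0],"spin":1},{"grip":1,"travel":[0,0,0],"spin":1},{"grip":1,"travel":[0,0,0],"spin":1},{"grip":1,"travel":[0,0,0],"spin":1},{"grip":1,"travel":[0,0,0],"spin":1},{"grip":1,"travel":[0,0,0],"spin":1},{"grip":1,"travel":[0,0,0],"spin":1},{"grip":1,"travel":[0,0,0],"spin":1}]' >/dev/null; python3 s.py
python3 -m handwheel '[{"grip":1,"travel":[0,0,0],"spin":1},{"grip":1,"travel":[0,0,0],"spin":1},{"grip":1,"travel":[0,0,0],"spin":1},{"grip":1,"travel":[0,0,0],"spin":1},{"grip":1,"travel":[0,0,0],"spin":1},{"grip":1,"travel":[0,0,0],"spin":0}]' >/dev/null; python3 s.py; python3 tin.py
```

```text
t 17.07 rack [-0.1878  0.1247] z 0.0926 rot [ 1.8000e+02 -1.0000e-02 -1.2088e+02] F [ 1.1 -0.4  0.1] w 0.0004 j6 -73.0
t 18.07 rack [-0.1878  0.1246] z 0.0924 rot [-1.7999e+02 -3.0000e-02 -1.6090e+02] F [ 0.6  0.2 -1.1] w 0.0005 j6 -113.0
t 18.82 rack [-0.1877  0.1245] z 0.0925 rot [-1.7998e+02 -2.0000e-02  1.7430e+02] F [0.3 0.5 0.1] w 0.0005 j6 -137.8
teal rect rack ctr [-0.1076  0.0393] size [np.float64(0.092), np.float64(0.05)] axis deg 0.9
teal rect rack ctr [-0.0006 -0.1247] size [np.float64(0.093), np.float64(0.05)] axis deg 1.2
```

View pics/d2.png

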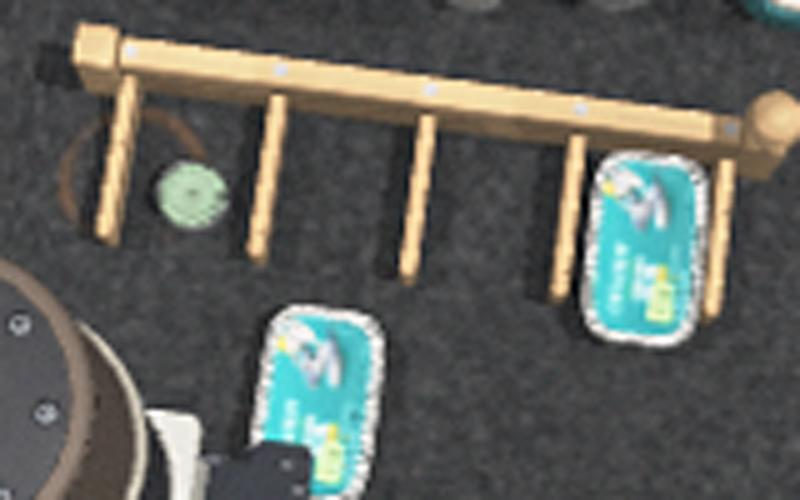

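The tin is clear at rack (−0.108, 0.039), square to the gap. I'll move behind its near end, lower, and push straight in.

```bash
python3 -m handwheel '[{"grip":1,"travel":[0,-0.9,0],"spin":0},{"grip":1,"travel":[0,-1,0],"spin":0},{"grip":1,"travel":[0,-1,0],"spin":0},{"grip":1,"travel":[0,-0.48,0.5],"spin":0},{"grip":1,"travel":[0,0,1],"spin":0},{"grip":1,"travel":[0,0,1],"spin":0},{"grip":1,"travel":[0,0,0.5],"spin":0},{"grip":1,"travel":[0,0,0],"spin":0}]' >/dev/null; python3 s.py
```

```text
t 19.88 rack [-0.1881  0.039 ] z 0.0166 rot [-1.7991e+02 -1.1000e-01  1.7426e+02] F [1.1 1.1 0.4] w 0.0001 j6 -129.6
```

```bash
python3 -m handwheel '[{"grip":1,"travel":[-0.2,0.02,0],"spin":0},{"grip":1,"travel":[-0.2,0.02,0],"spin":0},{"grip":1,"travel":[-0.2,0,0],"spin":0},{"grip":1,"travel":[-0.2,0,0],"spin":0},{"grip":1,"travel":[-0.2,0,0],"spin":0},{"grip":1,"travel":[-0.2,0,0],"spin":0},{"grip":1,"travel":[-0.2,0,0],"spin":0},{"grip":1,"travel":[-0.2,0,0],"spin":0}]' >/dev/null; python3 s.py
python3 -m handwheel '[{"grip":1,"travel":[-0.2,0,0],"spin":0},{"grip":1,"travel":[-0.2,0,0],"spin":0},{"grip":1,"travel":[-0.2,0,0],"spin":0},{"grip":1,"travel":[-0.2,0,0],"spin":0}]' >/dev/null; python3 s.py; python3 tin.py
```

```text
t 20.88 rack [-0.1472  0.0405] z 0.0175 rot [-1.7999e+02 -1.0000e-02  1.7424e+02] F [-2.4  0.3  0.9] w 0.0008 j6 -126.5
t 21.38 rack [-0.1271  0.0406] z 0.0176 rot [180.     0.   174.24] F [-1.5 -0.6  1.1] w 0.0007 j6 -125.0
teal rect rack ctr [-0.0006 -0.1247] size [np.float64(0.093), np.float64(0.05)] axis deg 1.2
```

View pics/d2.png

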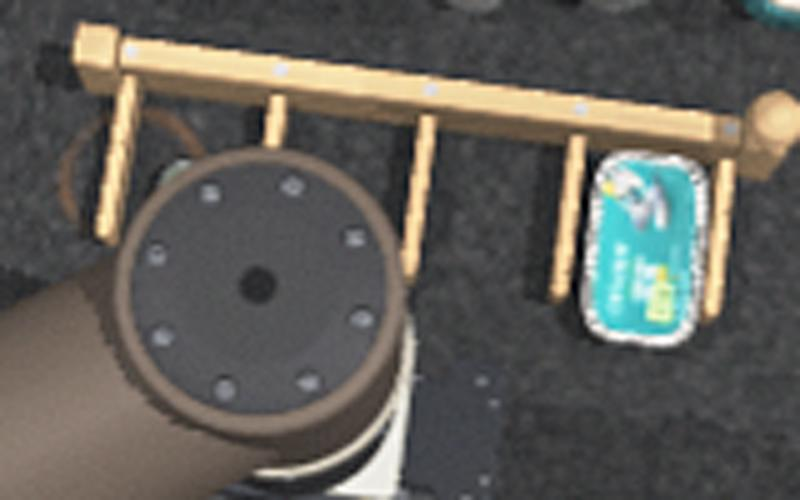

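The wrist hides the tin, but the push force stays at about 2 N, so it is entering freely. I'll keep pushing.

```bash
python3 -m handwheel '[{"grip":1,"travel":[-0.2,0,0],"spin":0},{"grip":1,"travel":[-0.2,0,0],"spin":0},{"grip":1,"travel":[-0.2,0,0],"spin":0},{"grip":1,"travel":[-0.2,0,0],"spin":0},{"grip":1,"travel":[-0.2,0,0],"spin":0},{"grip":1,"travel":[-0.2,0,0],"spin":0}]' >/dev/null; python3 s.py
python3 -m handwheel '[{"grip":1,"travel":[-0.2,0,0],"spin":0},{"grip":1,"travel":[-0.2,0,0],"spin":0},{"grip":1,"travel":[-0.2,0,0],"spin":0},{"grip":1,"travel":[-0.2,0,0],"spin":0},{"grip":1,"travel":[-0.16,0,0],"spin":0},{"grip":1,"travel":[-0.1,0,0],"spin":0}]' >/dev/null; python3 s.py
```

```text
t 22.18 rack [-0.0972  0.0405] z 0.0176 rot [-180.     -0.    174.24] F [-1.3 -0.3  0.6] w 0.0004 j6 -123.1
t 22.93 rack [-0.0708  0.0405] z 0.0175 rot [-1.8000e+02 -1.0000e-02  1.7423e+02] F [-1.8  0.7  1.8] w 0.0002 j6 -121.6
```

```bash
python3 -m handwheel '[{"grip":1,"travel":[-0.16,0,0],"spin":0},{"grip":1,"travel":[-0.16,0,0],"spin":0},{"grip":1,"travel":[0,0,0],"spin":0}]' >/dev/null; python3 s.py
python3 -m handwheel '[{"grip":1,"travel":[-0.1,0,0],"spin":0},{"grip":1,"travel":[0,0,0],"spin":0}]' >/dev/null; python3 s.py
```

```text
t 23.3 rack [-0.0624  0.0407] z 0.0176 rot [1.7999e+02 4.0000e-02 1.7424e+02] F [ 0.6  1.2 -0.5] w 0.0004 j6 -121.1
t 23.55 rack [-0.0603  0.0406] z 0.0176 rot [1.8000e+02 1.0000e-02 1.7424e+02] F [ 0.5  0.  -0.8] w 0.0005 j6 -121.0
```

```bash
python3 -m handwheel '[{"grip":1,"travel":[-0.1,0,0],"spin":0},{"grip":1,"travel":[0,0,0],"spin":0}]' >/dev/null; python3 s.py
python3 -m handwheel '[{"grip":1,"travel":[-0.08,0,0],"spin":0},{"grip":1,"travel":[0,0,0],"spin":0}]' >/dev/null; python3 s.py
```

```text
t 23.8 rack [-0.0578  0.0406] z 0.0176 rot [1.8000e+02 1.0000e-02 1.7424e+02] F [ 0.1  0.  -0.4] w 0.0003 j6 -120.9
t 24.05 rack [-0.0558  0.0406] z 0.0176 rot [1.8000e+02 1.0000e-02 1.7424e+02] F [-0.9  0.9 -0.1] w 0.0003 j6 -120.7
```

```bash
python3 -m handwheel '[{"grip":1,"travel":[-0.06,0,0],"spin":0},{"grip":1,"travel":[0,0,0],"spin":0}]' >/dev/null; python3 s.py
python3 -m handwheel '[{"grip":1,"travel":[-0.06,0,0],"spin":0},{"grip":1,"travel":[0,0,0],"spin":0}]' >/dev/null; python3 s.py
```

```text
t 24.3 rack [-0.0554  0.0404] z 0.0174 rot [-1.7998e+02 -1.0000e-01  1.7422e+02] F [-3.8  2.2  3.5] w 0.0005 j6 -120.7
t 24.55 rack [-0.0553  0.0403] z 0.0173 rot [-179.95   -0.22  174.21] F [-10.3   3.9   7.4] w 0.0004 j6 -120.6
```

The force rises to about 10 N with no further travel at TCP x = −0.055, so the tin is home. I'll back off and check.

```bash
python3 -m handwheel '[{"grip":1,"travel":[0.2,0,0],"spin":0},{"grip":1,"travel":[0.6,0,0],"spin":0},{"grip":1,"travel":[1,0,0],"spin":0},{"grip":1,"travel":[1,-0.5,-1],"spin":0},{"grip":1,"travel":[0.7,-1,-1],"spin":0},{"grip":1,"travel":[0,-1,-1],"spin":0},{"grip":1,"travel":[0,-1,-0.5],"spin":0},{"grip":1,"travel":[0,-1,0],"spin":0}]' >/dev/null
python3 -m handwheel '[{"grip":1,"travel":[0,-1,0],"spin":0},{"grip":1,"travel":[0,-1,0],"spin":0},{"grip":1,"travel":[0,-1,0],"spin":0},{"grip":1,"travel":[0,-1,0],"spin":0},{"grip":1,"travel":[0,-1,0],"spin":0},{"grip":1,"travel":[0,0,0],"spin":0}]' >/dev/null; python3 s.py; python3 tin.py
python3 -c "
from h import *
for n in('tea_light','mug_b','garlic'): print(n,[np.round(r['position']) for r in models.find_in('top',n)[:1]])"
```

```text
t 26.3 rack [-0.1412 -0.1979] z 0.1049 rot [-180.      0.    174.12] F [ 0.1 -0.5 -0.6] w 0.0003 j6 -98.6
teal rect rack ctr [ 0.0143 -0.1247] size [np.float64(0.063), np.float64(0.05)] axis deg -0.7
teal rect rack ctr [0.0085 0.039 ] size [np.float64(0.088), np.float64(0.051)] axis deg 1.0
tea_light [array([261., 180.])]
mug_b [array([175., 201.])]
garlic []
```

View pics/d2.png

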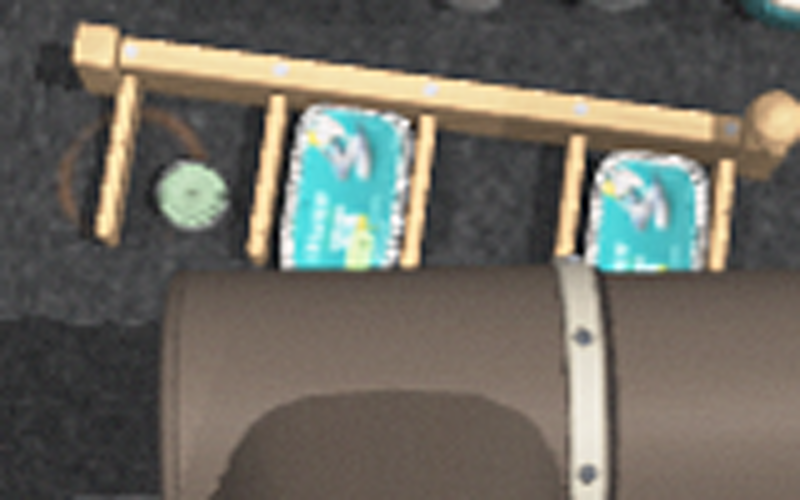

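The tin is home in the third gap, between the slats at crop ≈270 and 425 and against the board. The tea light and racked tin are where they were. Garlic isn't detected because the arm is in the way, but the arm never came near it. I'm handing in.

```bash
python3 -c "
from plant import close_job
print(close_job())"
```

```text
the job is handed in; nothing more can be done
None
```

I ran the closed fingertips along the rail from the first gap to the third, then slid the tin into the third gap from the ball-topped post until it stopped against the back board, and handed the job in at about 26 s; the verdict isn't shown, and the garlic was hidden from view in my last check.

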